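# Wedge the rocking plywood case

### The job

The plywood case on the bench rocks because the foot at the corner beside the loose wedge is too short. Press down on top of that corner to feel it rock and let it come back, push the wedge along the bench, thin edge first, under the short foot until it is just snug, without jacking the case up, then press down just as firmly on the same corner again to check that it no longer rocks. Only press and push: lift nothing, do not shove the case away, and leave the things around it where they are.

Things in the scene. Friction and masses are not known exactly. Their poses are not given: they have to be found in the camera images.
- case: plywood case, about 1.5 kg, 220 (own x) by 170 mm (own y), underside 24 mm, tray rim 50 mm, four corner stacks 70 mm above the bench; round feet 24 mm across at own x = +-90, y = +-65 mm. The foot at (-90, +65) mm is short, so pressing its corner with about 4 to 10 N rocks the case down 5 to 9 mm there; released, it comes back level. Origin: on the bench, middle of the footprint
- short_pad (a point): middle of the flat top of the corner stack (44 mm along the case's x by 38 mm along its y) over the short foot, 70 mm above the bench when the case stands level; the place to press
- short_foot (a point): point on the short foot's centre line, level with the soles of the other three feet (on the bench while the case is level). The short foot's own sole, 24 mm across, hangs 5 to 9 mm above it (differs each time, not told); its edge is 8 mm inside the case's +y face
- wedge: loose solid plywood wedge, 120 g, 110 mm long (own x), 50 mm wide (own y), flat on the bench; top slopes from 20 mm high at the square back end (own x -55 mm) to the 2 mm thin edge (own x +55 mm). It lies off the case's +y side, thin edge roughly towards the short foot. It slides with about 1 N; once it bears on the foot the push rises to several N. Origin: middle of the underside
- glue: white glue bottle, 60 mm in diameter, 170 mm high, to be left alone; origin at the centre of its underside
- tape: roll of masking tape lying flat, 90 mm outside diameter, 24 mm high, to be left alone; origin at the centre of its underside
- discs: stack of plywood discs, 48 mm in diameter, 22 mm high, to be left alone; origin at the centre of its underside
- bracket: flat plywood part, 100 by 40 by 6 mm, to be left alone; origin on its underside
- washers: plywood disc 60 mm in diameter, 12 mm high, to be left alone; origin at the centre of its underside
Mind the look-alikes: they are no part of the job. What is shaped like the wedge but turquoise is not meant.

How it is judged (in metres and radians):
On the way, in this order (a step that is already met when the one before it is completed fails the run):
1. the short corner is pressed down and the case is felt to rock (contact force between the fingers and case above 0.5 N and angle between case's own z axis and vertical above 0.025 rad), for 0.1 s.
2. the wedge's thin edge has been pushed under the short foot (x of short_foot in the frame of wedge between -0.04 and 0.055 m and y of short_foot in the frame of wedge between -0.022 and 0.022 m), for 0.2 s.
3. the short corner is pressed again with over 3 N and the case, carried by the wedge, does not rock (all of step 2 and contact force between the fingers and case above 3 N and horizontal distance between the grasp point and short_pad below 0.045 m and angle between case's own z axis and vertical below 0.018 rad and contact force between wedge and case above 2 N), for 0.25 s.
At the end, for the whole second after the job is handed in: the wedge lies flat on the bench with its slope under and touching the short foot (foot centre within 22 mm of the wedge's middle line), the case stands level within 0.015 rad, both at rest, the case within 25 mm of where it stood (all of step 2 and contact force between wedge and case above 0.05 N and angle between case's own z axis and vertical below 0.015 rad and height (world z) of wedge below 0.005 m and angle between wedge's own z axis and vertical below 0.05 rad and linear speed of each of case, wedge below 0.01 m/s and distance of case from where it was at the start of the episode below 0.025 m).
It fails at once if the wedge is lifted off the bench (height (world z) of wedge above 0.015 m).
It fails at once if the case is lifted or turned over (height (world z) of case above 0.02 m or angle between case's own z axis and vertical above 0.2 rad).
It fails at once if the case is shoved more than 40 mm (distance of case from where it was at the start of the episode above 0.04 m).
It fails at once if a thing standing around is moved more than 30 mm (distance of any of glue, tape, discs, bracket, washers from where it was at the start of the episode above 0.03 m).
It also fails if it takes over 58 s, if anything falls off the work surface, if the arm or the gripper's body presses on something with over 40 N, if the wrist force passes 120 N, or if a joint passes its speed limit or range.

### The arm

A 6-joint arm with a two-finger parallel gripper is mounted at the origin on the work surface. World frame = base frame: x ahead of the robot, y to its left, z up, the work surface at z = 0. Lengths are in mm, angles in rad, forces in N, time in s.
With the tool pointing down it reaches from about 350 to 775 mm from the base axis. Payload 7.3 kg.
Tool frame: the origin (TCP) lies on the centre line of the jaws, within the pads' length; the fingertips stand 17 mm ahead of it and the grasp point (between the pads) lies 2 mm behind it; z points along the fingers, y is the line along which they close (so a half turn about z gives the same grasp; the last joint's range is limited). The gripper opens to 92 mm and grips with 3 to 60 N. Pads are 19 mm wide; open, the fingers measure 130 mm over their backs; the gripper's body (75 mm by 190 mm) begins 47 mm behind the grasp point.
Start: joints at [0.965, 0.342, 1.524, -0, 1.275, -0.146], TCP at [232.967, 470.499, 243.741] pointing down, gripper open.
Joint ranges: [-2.53, 2.53], [-0.77, 2.02], [0.04, 2.7], [-1, 4.14], [0.28, 2.66], [-3.11, 3.11]. Speed limits (rad/s): [2.57, 2.57, 3.14, 3.14, 3.14, 3.14].

### API

Orientations are given as [roll, pitch, yaw] about the fixed x, y, z axes, in that order (R = Rz(yaw) Ry(pitch) Rx(roll)).
In Python, from plant import bot gives the robot as it stands. The module is installed in compiled form; this text tells all that it offers.
- The arm moves only by the shell command python3 -m pendant 'ROWS'. ROWS is JSON, a list of rows, each a list of 3 entries, a list of its own where there are three numbers: the shift along the world's x, y, z as a fraction of full scale, then the turn, a rotation vector about the world's x, y, z as a fraction of full scale, then the opening, from -1 (shut) to 1 (fully open), so that 0 is half open. In form: [[[tx, ty, tz], [rx, ry, rz], claw], ...]. A call has exactly 10 rows; each row shifts and turns the commanded pose from where the row before left it; what a row does not reach is not made up. Full scale, the value 1, is 30 mm for a shift and 0.12 rad for a turn. A row lasts 1/12 s, in which the tool goes at most 41.7 mm and 7.16 degrees, less where a joint would pass 70% of its speed; a pose out of reach is approached as far as the arm can. A call with a number of a shift or a turn outside -1 to 1 is refused whole. A call with a gripper value outside its range is refused whole. The fingers move at their own pace and stop on an object; the grip force is fixed at half the most. Time passes only in rows, so rows that do not move let the fingers close, or fill a call up. It gives the time, the measured TCP pose, the force, the opening and the grip force at its end, in the units of the state.
- bot.get_obs(): the state, without advancing time (a new reading comes with each control period).
- bot.capture(name): name is "scene" or "top"; returns the picture (420x560x3 uint8, blue, green, red); there is no depth.
- bot.camera_params(name): a dict with "fovy" (degrees; the focal length in pixels is half the picture's height over the tangent of half this angle, whatever the lens; pixels are square), "cx", "cy" (the principal point, pixels), "distortion" ([k1, k2, p1, p2, k3] as OpenCV has them; the pictures are not rectified), "camera_from_world" (4x4, takes a point from world to camera coordinates). Camera axes: x right, y down, z forward; pixel columns grow to the right and rows downward; lengths in mm; the calibration is good to about 2 mm. A picture is of the moment at which its call begins. camera_params takes no time and is no camera call.
- bot.close_job(): hands the job in; it is judged then, once.
The state is a dict: "time": time; "joint_positions": joint angles; "dq": joint speeds; "tau": joint torques, N m; "tool_pos": TCP position; "tcp_rot": TCP orientation; "contact_force": force on the tool from outside, world axes, zero at the start; "moment": the same for the moment, N m; "grip_width": finger opening in mm; "finger_force": force on a finger pad.
Only numpy, scipy, OpenCV 4.12 (cv2) and the standard library are available. Lean on these libraries where they do the work, as an engineer would, in place of code of your own. Each camera call takes 0.05 s, during which the arm holds its last target. There are 200 camera calls.

## Working session

There is one attempt and no reset: what is moved stays moved. The work goes in short steps, Python scripts to look and compute and a shell command to move; the robot and the scene stay as the last step left them, time stands still between calls to the robot, and variables do not carry over. Pictures are saved under pics/ and viewed, at most 10 in all, crops included, and the job is handed in when it is done.

```bash
mkdir -p pics
python3 - <<'E'
from plant import bot
import cv2,numpy as np
for n in("scene","top"):
    cv2.imwrite(f"pics/{n}0.png",bot.capture(n)); p=bot.camera_params(n); print(p["fovy"],p["cx"],p["cy"],p["distortion"],np.round(p["camera_from_world"],3).tolist())
print(bot.get_obs())
E
```

```text
47.446199383870294 284.65388384992156 211.67679820916027 [-0.01612387  0.          0.          0.          0.        ] [[0.433, 0.901, -0.006, -220.872], [0.771, -0.374, -0.515, -407.393], [-0.466, 0.218, -0.857, 1154.256], [0.0, 0.0, 0.0, 1.0]]
49.36035798773543 287.5755232087638 206.81319864589008 [-0.09622529  0.          0.          0.          0.        ] [[-0.01, -1.0, -0.003, 10.735], [-0.987, 0.011, -0.158, 563.059], [0.158, 0.002, -0.987, 1029.91], [0.0, 0.0, 0.0, 1.0]]
{'time': 0.1, 'joint_positions': array([ 9.65006945e-01,  3.42626328e-01,  1.52490024e+00, -1.70379553e-05,
        1.27542824e+00, -1.45994529e-01]), 'dq': array([ 0.00017404, -0.00099258, -0.0029252 ,  0.0001566 , -0.00170468,
        0.00086863]), 'tau': array([ 1.58178605e-03, -4.32002699e+01, -2.44696069e+01,  7.20028323e-02,
        5.26135764e-02, -5.91734329e-05]), 'tool_pos': array([232.76233145, 470.20158786, 243.13574378]), 'tcp_rot': array([-3.14024262e+00, -1.82040983e-04,  2.68180265e+00]), 'contact_force': array([-0.31413541, -0.40287401, -0.50755335]), 'moment': array([ 0.02050605,  0.03405542, -0.0284275 ]), 'finger_force': 0.0, 'grip_width': 91.32078296592655}
```

View pics/scene0.png

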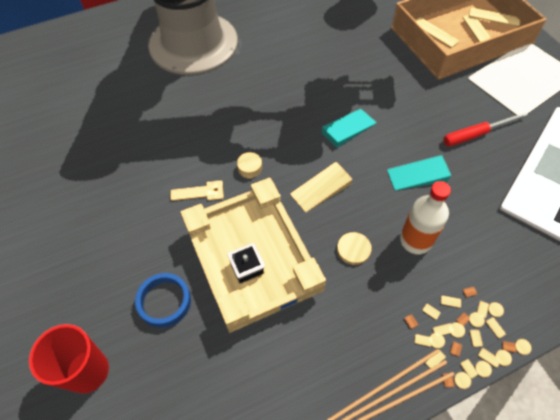

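View pics/top0.png

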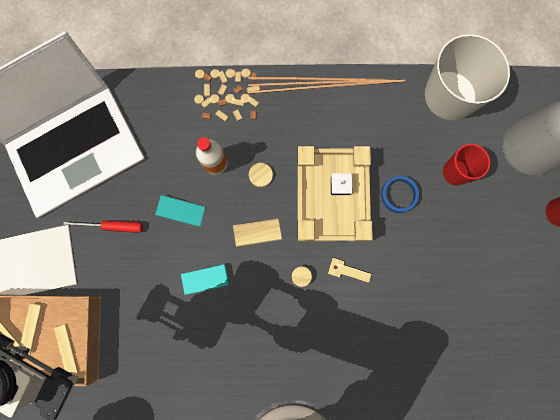

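The top view shows the case at about (335,193), with its four stacks near (306,154), (362,154), (310,231) and (363,230). The plywood wedge is at (257,232), left of the lower-left stack, which puts it on the case's +y side by the short corner. The turquoise look-alikes are at (180,210) and (205,279), the washers disc at (261,174) and the discs at (302,276).

```bash
cat > h.py <<'E'
from plant import bot
import cv2,numpy as np
def cam(n):
    p=bot.camera_params(n); f=210/np.tan(np.radians(p["fovy"])/2)
    return np.array([[f,0,p["cx"]],[0,f,p["cy"]],[0,0,1]]),np.array(p["distortion"]),np.array(p["camera_from_world"])
def ray(n,uv,z):
    K,d,T=cam(n); q=cv2.undistortPoints(np.array(uv,float).reshape(-1,1,2),K,d).reshape(-1,2)
    R,t=T[:3,:3],T[:3,3]; c=-R.T@t; v=np.c_[q,np.ones(len(q))]@R
    return c+v*((np.broadcast_to(z,len(v))-c[2])/v[:,2])[:,None]
def proj(n,P):
    K,d,T=cam(n); return cv2.projectPoints(np.array(P,float).reshape(-1,1,3),cv2.Rodrigues(T[:3,:3])[0],T[:3,3],K,d)[0].reshape(-1,2)
def blobs(n,img):
    h=cv2.cvtColor(img,cv2.COLOR_BGR2HSV)
    m=cv2.inRange(h,(12,50,120),(32,255,255))
    return [c for c in cv2.findContours(m,cv2.RETR_EXTERNAL,cv2.CHAIN_APPROX_NONE)[0] if cv2.contourArea(c)>150]
E
python3 - <<'E'
from h import *
for n in("scene","top"):
    im=cv2.imread(f"pics/{n}0.png")
    for c in blobs(n,im):
        b=cv2.minAreaRect(c); x,y=b[0]
        if n=="top" and not(220<x<380 and 130<y<300):continue
        if n=="scene" and not(160<x<380 and 130<y<340):continue
        a=cv2.boxPoints(b); e=cv2.approxPolyDP(c,3,True).reshape(-1,2)
        print(n,np.round(b[0]),cv2.contourArea(c),"box",a.round(1).tolist(),"poly",e.tolist() if len(e)<14 else len(e))
        print("  box on z=10/60:",ray(n,a,10)[:,:2].round().tolist(),ray(n,a,70)[:,:2].round().tolist())
t=cv2.imread("pics/top0.png")[130:250,220:385]; s=cv2.imread("pics/scene0.png")[150:340,170:370]
cv2.imwrite("pics/c0.png",np.vstack([cv2.resize(t,(600,436),interpolation=3)]))
E
```

```text
scene [354. 247.] 860.5 box [[337.0, 231.0], [371.0, 231.0], [371.0, 263.0], [337.0, 263.0]] poly [[343, 234], [337, 242], [339, 255], [350, 263], [366, 260], [371, 252], [366, 236], [354, 231]]
  box on z=10/60: [[609.0, 59.0], [636.0, 115.0], [692.0, 81.0], [665.0, 28.0]] [[636.0, 38.0], [661.0, 90.0], [712.0, 59.0], [688.0, 9.0]]
scene [248. 239.] 13400.5 box [[166.5, 191.0], [267.29998779296875, 146.39999389648438], [329.79998779296875, 287.6000061035156], [229.0, 332.20001220703125]] poly 20
  box on z=10/60: [[389.0, -195.0], [374.0, 26.0], [701.0, -6.0], [697.0, -191.0]] [[432.0, -196.0], [419.0, 8.0], [720.0, -21.0], [717.0, -192.0]]
scene [321. 187.] 1488.0 box [[288.5, 192.8000030517578], [338.29998779296875, 158.1999969482422], [353.79998779296875, 180.6999969482422], [304.0, 215.1999969482422]] poly [[337, 162], [290, 193], [305, 212], [352, 180]]
  box on z=10/60: [[495.0, 15.0], [464.0, 142.0], [525.0, 142.0], [553.0, 19.0]] [[531.0, -2.0], [502.0, 115.0], [558.0, 115.0], [584.0, 2.0]]
scene [250. 164.] 502.0 box [[231.5, 163.5], [249.0, 146.0], [267.5, 164.5], [250.0, 
[... 1274 characters left out ...]
 [484.0, 19.0], [469.0, 124.0]]
top [260. 174.] 440.5 box [[243.5, 174.5], [260.5, 157.5], [277.0, 174.0], [260.0, 191.0]] poly [[259, 162], [248, 175], [254, 185], [264, 186], [272, 172], [267, 164]]
  box on z=10/60: [[650.0, 112.0], [693.0, 71.0], [651.0, 30.0], [609.0, 72.0]] [[636.0, 106.0], [677.0, 67.0], [637.0, 28.0], [597.0, 68.0]]
top [334. 194.] 6658.0 box [[297.0, 146.0], [372.0, 146.0], [372.0, 241.0], [297.0, 241.0]] poly [[298, 146], [298, 240], [371, 240], [369, 146], [315, 149], [322, 153], [315, 154], [314, 164], [313, 146]]
  box on z=10/60: [[722.0, -20.0], [720.0, -207.0], [483.0, -198.0], [485.0, -17.0]] [[704.0, -19.0], [702.0, -196.0], [478.0, -187.0], [480.0, -16.0]]
```

View pics/c0.png

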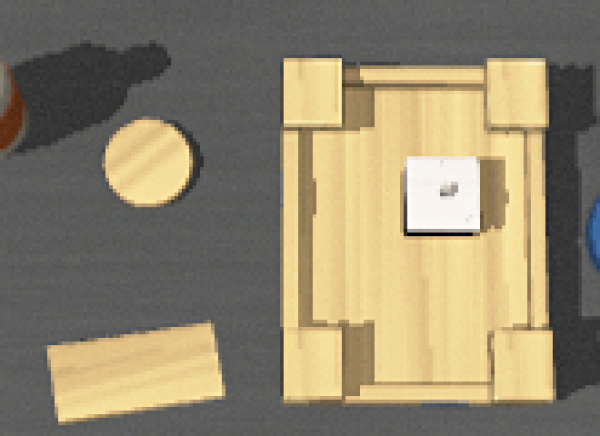

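The zoomed crop shows the case aligned with the world axes. The short stack's top runs from about (284,327) to (343,395). The wedge's thin edge runs from (212,322) to (225,396), and its back from (48,347) to (60,422).

Run:
```python
from h import *
g=lambda L:[[220+(a+.5)*165/600-.5,130+(b+.5)*120/436-.5] for a,b in L]
print("stack tops z70", ray("top",g([(284,58),(547,58),(343,58),(284,128),(284,327),(343,327),(487,127),(494,327),(553,327)]),70)[:,:2].round(1).tolist())
print("wedge top", ray("top",g([(212,322),(225,396),(48,347),(60,422)]),[2,2,20,20])[:,:2].round(1).tolist(), "back near at z0",ray("top",g([(60,423)]),0).round(1).tolist())
print("wedge scene",ray("scene",[(337,162),(290,193),(305,212),(352,180)],[20,2,2,20])[:,:2].round(1).tolist())
print("glue",ray("scene",[(418,238)],20).round())
```

```text
stack tops z70 [[704.6, -20.7], [703.1, -191.3], [704.2, -58.9], [657.9, -20.1], [529.2, -18.3], [528.8, -55.4], [657.3, -150.5], [527.7, -150.5], [527.2, -187.9]]
wedge top [[542.0, 28.6], [492.2, 20.3], [524.1, 136.4], [474.5, 128.1]] back near at z0 [[475.4, 130.4, 0.0]]
wedge scene [[477.6, 130.3], [492.3, 20.0], [543.3, 26.7], [528.1, 135.4]]
glue [[689. 179.  20.]]
```

The case centre is at about (594,-104) with yaw near 0, so the pad is at (507,-37) and the foot at (505,-38). The wedge's thin edge is at (517,24) and its back at (501,132). First I'll move above the pad with the gripper closed and the closing line along x.

```bash
R='[[0.457,-0.85,0],[0,0,-0.463],-1]'
python3 -m pendant '[[[0.457,-0.85,0],[0,0,-0.463],-1],[[0.457,-0.85,0],[0,0,-0.463],-1],[[0.457,-0.85,0],[0,0,-0.463],-1],[[0.457,-0.85,0],[0,0,-0.463],-1],[[0.457,-0.85,0],[0,0,-0.463],-1],[[0.457,-0.85,0],[0,0,-0.463],-1],[[0.457,-0.85,0],[0,0,-0.463],-1],[[0.457,-0.85,0],[0,0,-0.463],-1],[[0.457,-0.85,0],[0,0,-0.463],-1],[[0.457,-0.85,0],[0,0,-0.463],-1]]'
python3 -m pendant '[[[0.457,-0.85,0],[0,0,-0.463],-1],[[0.457,-0.85,0],[0,0,-0.463],-1],[[0.457,-0.85,0],[0,0,-0.463],-1],[[0.457,-0.85,0],[0,0,-0.463],-1],[[0.457,-0.85,0],[0,0,-0.463],-1],[[0.457,-0.85,0],[0,0,-0.463],-1],[[0.457,-0.85,0],[0,0,-0.463],-1],[[0.457,-0.85,0],[0,0,-0.463],-1],[[0.457,-0.85,0],[0,0,-0.463],-1],[[0.457,-0.85,0],[0,0,-0.463],-1]]'
```

```text
time: 0.93
tool_pos: [370.3, 214.1, 243.6]
tcp_rot: [-3.141, -0.0, 2.124]
contact_force: [0.5, 0.3, -1.2]
grip_width: 29.9
finger_force: 0.0
time: 1.77
tool_pos: [507.4, -40.9, 243.4]
tcp_rot: [-3.141, -0.0, 1.568]
contact_force: [0.2, 0.5, 0.4]
grip_width: 0.1
finger_force: 0.0
```

```bash
python3 -m pendant '[[[0,0.1,-0.75],[0,0,0],-1],[[0,0,-0.75],[0,0,0],-1],[[0,0,-0.75],[0,0,0],-1],[[0,0,-0.75],[0,0,0],-1],[[0,0,-0.75],[0,0,0],-1],[[0,0,-0.75],[0,0,0],-1],[[0,0,-0.5],[0,0,0],-1],[[0,0,0],[0,0,0],-1],[[0,0,0],[0,0,0],-1],[[0,0,0],[0,0,0],-1]]'
python3 -m pendant '[[[0,0,-0.05],[0,0,0],-1],[[0,0,-0.05],[0,0,0],-1],[[0,0,-0.05],[0,0,0],-1],[[0,0,-0.05],[0,0,0],-1],[[0,0,-0.05],[0,0,0],-1],[[0,0,-0.05],[0,0,0],-1],[[0,0,0],[0,0,0],-1],[[0,0,0],[0,0,0],-1],[[0,0,0],[0,0,0],-1],[[0,0,0],[0,0,0],-1]]'
```

```text
time: 2.6
tool_pos: [507.7, -36.6, 94.5]
tcp_rot: [3.14, 0.0, 1.571]
contact_force: [0.3, 0.1, -1.0]
grip_width: 0.1
finger_force: 0.0
time: 3.43
tool_pos: [507.0, -36.1, 85.1]
tcp_rot: [-3.141, -0.001, 1.571]
contact_force: [-1.9, 2.8, 6.0]
grip_width: 0.4
finger_force: 2.7
```

```bash
python3 -m pendant '[[[0,0,-0.04],[0,0,0],-1],[[0,0,-0.04],[0,0,0],-1],[[0,0,-0.04],[0,0,0],-1],[[0,0,0],[0,0,0],-1],[[0,0,0],[0,0,0],-1],[[0,0,0],[0,0,0],-1],[[0,0,0],[0,0,0],-1],[[0,0,0],[0,0,0],-1],[[0,0,0],[0,0,0],-1],[[0,0,0],[0,0,0],-1]]'
```

```text
time: 4.27
tool_pos: [506.7, -35.8, 81.5]
tcp_rot: [-3.141, -0.001, 1.571]
contact_force: [-2.6, 3.9, 6.7]
grip_width: 0.5
finger_force: 3.3
```

```bash
python3 -m pendant '[[[0,0,-0.05],[0,0,0],-1],[[0,0,0],[0,0,0],-1],[[0,0,0],[0,0,0],-1],[[0,0,0],[0,0,0],-1],[[0,0,0],[0,0,0],-1],[[0,0,0],[0,0,0],-1],[[0,0,0],[0,0,0],-1],[[0,0,0],[0,0,0],-1],[[0,0,0],[0,0,0],-1],[[0,0,0],[0,0,0],-1]]'
python3 -m pendant '[[[0,0,0.08],[0,0,0],-1],[[0,0,0.08],[0,0,0],-1],[[0,0,0.08],[0,0,0],-1],[[0,0,0.08],[0,0,0],-1],[[0,0,0.1],[0,0,0],-1],[[0,0,0.3],[0,0,0],-1],[[0,0,0.5],[0,0,0],-1],[[0,0,1],[0,0,0],-1],[[0,0,1],[0,0,0],-1],[[0,0,1],[0,0,0],-1]]'
```

```text
time: 5.1
tool_pos: [506.6, -35.7, 80.0]
tcp_rot: [-3.141, -0.001, 1.571]
contact_force: [-3.4, 4.7, 6.9]
grip_width: 0.1
finger_force: 3.6
time: 5.93
tool_pos: [506.7, -36.4, 207.9]
tcp_rot: [-3.141, -0.0, 1.571]
contact_force: [0.9, -0.0, -0.4]
grip_width: 0.6
finger_force: 0.0
```

```bash
python3 -m pendant '[[[0.56,0.72,0],[0,0,0],-1],[[0.56,0.72,0],[0,0,0],-1],[[0.56,0.72,0],[0,0,0],-1],[[0.56,0.72,0],[0,0,0],-1],[[0,0,-0.9],[0,0,0],-1],[[0,0,-0.9],[0,0,0],-1],[[0,0,-0.9],[0,0,0],-1],[[0,0,-0.9],[0,0,0],-1],[[0,0,-0.9],[0,0,0],-1],[[0,0,0],[0,0,0],-1]]'
python3 -m pendant '[[[0,0,-0.8],[0,0,0],-1],[[0,0,-0.6],[0,0,0],-1],[[0,0,-0.4],[0,0,0],-1],[[0,0,0],[0,0,0],-1],[[0,0,0],[0,0,0],-1],[[0,0,0],[0,0,0],-1],[[0,0,0],[0,0,0],-1],[[0,0,0],[0,0,0],-1],[[0,0,0],[0,0,0],-1],[[0,0,0],[0,0,0],-1]]'
python3 - <<'E'
from h import *
cv2.imwrite("pics/t1.png",cv2.resize(bot.capture("scene")[100:340,140:460],(640,480),interpolation=3))
E
```

```text
time: 6.77
tool_pos: [571.0, 50.0, 66.7]
tcp_rot: [-3.132, -0.0, 1.571]
contact_force: [-0.6, 0.0, 0.2]
grip_width: 0.2
finger_force: 0.0
time: 7.6
tool_pos: [574.5, 49.9, 17.4]
tcp_rot: [3.141, -0.0, 1.571]
contact_force: [-0.2, -0.8, -1.1]
grip_width: 0.5
finger_force: 0.0
```

View pics/t1.png

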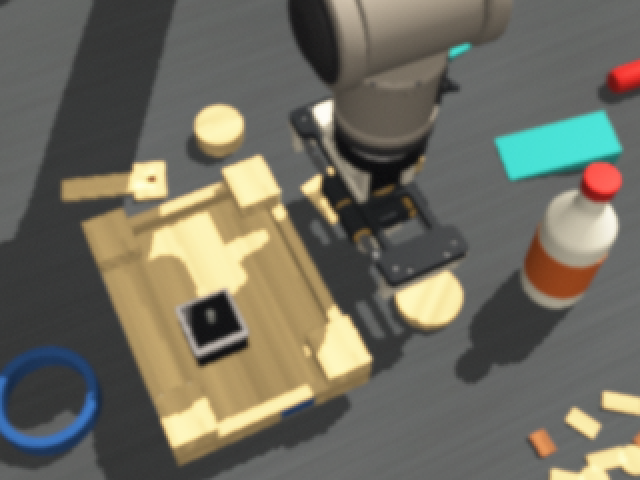

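The case still stands level. The gripper hides the wedge but is clear of the washers, glue and case. The fingertips are nearly touching the bench, so I'll raise them 3 mm and nudge the thin end towards -x.

```bash
python3 -m pendant '[[[0,0,0.1],[0,0,0],-1],[[-0.1,0,0],[0,0,0],-1],[[-0.1,0,0],[0,0,0],-1],[[-0.1,0,0],[0,0,0],-1],[[-0.1,0,0],[0,0,0],-1],[[-0.1,0,0],[0,0,0],-1],[[-0.1,0,0],[0,0,0],-1],[[-0.1,0,0],[0,0,0],-1],[[0,0,0],[0,0,0],-1],[[0,0,0],[0,0,0],-1]]'
python3 -m pendant '[[[-0.1,0,0],[0,0,0],-1],[[-0.1,0,0],[0,0,0],-1],[[0,0,0],[0,0,0],-1],[[0,0,0],[0,0,0],-1],[[0.5,0,0],[0,0,0],-1],[[0,0,0.5],[0,0,0],-1],[[0,0.6,0.8],[0,0,0],-1],[[0,0.9,0.8],[0,0,0],-1],[[0,0.9,0.8],[0,0,0],-1],[[0,0.9,0],[0,0,0],-1]]'
python3 -m pendant '[[[0,0.9,0],[0,0,0],-1],[[0,0.9,0],[0,0,0],-1],[[0,0,0],[0,0,0],-1],[[0,0,0],[0,0,0],-1],[[0,0,0],[0,0,0],-1],[[0,0,0],[0,0,0],-1],[[0,0,0],[0,0,0],-1],[[0,0,0],[0,0,0],-1],[[0,0,0],[0,0,0],-1],[[0,0,0],[0,0,0],-1]]'
python3 - <<'E'
from h import *
t=bot.capture("top");s=bot.capture("scene")
for n,im in(("top",t),("scene",s)):
    for c in blobs(n,im):
        x,y=cv2.minAreaRect(c)[0]
        if (225<x<300 and 205<y<255) if n=="top" else (290<x<350 and 160<y<215):
            print(n,cv2.contourArea(c),cv2.approxPolyDP(c,3,True).reshape(-1,2).tolist())
a=cv2.resize(t[130:250,220:385],(600,436),interpolation=3)
cv2.imwrite("pics/t2.png",a)
E
```

```text
time: 8.48
tool_pos: [553.3, 49.9, 20.3]
tcp_rot: [3.141, 0.0, 1.571]
contact_force: [0.4, 0.8, -0.1]
grip_width: 0.6
finger_force: 0.0
time: 9.32
tool_pos: [565.1, 150.2, 112.3]
tcp_rot: [3.133, -0.001, 1.57]
contact_force: [1.0, -0.6, 0.8]
grip_width: 0.6
finger_force: 0.0
time: 10.15
tool_pos: [562.5, 202.4, 107.2]
tcp_rot: [3.142, 0.0, 1.57]
contact_force: [0.2, -0.4, -0.8]
grip_width: 0.3
finger_force: 0.0
top 944.5 [[278, 219], [233, 225], [236, 246], [281, 239]]
scene 1477.5 [[337, 162], [290, 193], [305, 212], [350, 184], [351, 177]]
```

View pics/t2.png

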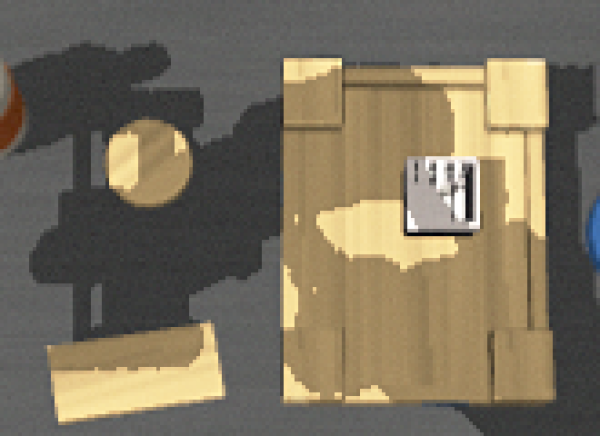

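The wedge hasn't moved: thin edge still at (212,322) to (225,396) in the crop. The fingertips are thinner than I assumed, so I'll go back and push further.

```bash
python3 -m pendant '[[[0,-0.85,0],[0,0,0],-1],[[0,-0.85,0],[0,0,0],-1],[[0,-0.85,0],[0,0,0],-1],[[0,-0.85,0],[0,0,0],-1],[[0,-0.85,0],[0,0,0],-1],[[0,-0.85,-0.8],[0,0,0],-1],[[0,0,-0.8],[0,0,0],-1],[[0,0,-0.8],[0,0,0],-1],[[0,0,-0.5],[0,0,0],-1],[[0,0,0],[0,0,0],-1]]'
python3 -m pendant '[[[-0.13,0,0],[0,0,0],-1],[[-0.13,0,0],[0,0,0],-1],[[-0.13,0,0],[0,0,0],-1],[[-0.13,0,0],[0,0,0],-1],[[-0.1,0,0],[0,0,0],-1],[[-0.1,0,0],[0,0,0],-1],[[-0.1,0,0],[0,0,0],-1],[[0,0,0],[0,0,0],-1],[[0,0,0],[0,0,0],-1],[[0,0,0],[0,0,0],-1]]'
python3 - <<'E'
from h import *
t=bot.capture("top");s=bot.capture("scene")
a=np.hstack([cv2.resize(t[170:260,200:320],(400,300),interpolation=3),cv2.resize(s[130:230,270:400],(390,300),interpolation=3)])
cv2.imwrite("pics/t3.png",a)
E
```

```text
time: 11.08
tool_pos: [561.6, 49.5, 18.4]
tcp_rot: [-3.139, 0.0, 1.57]
contact_force: [-0.8, -0.2, -0.6]
grip_width: 0.4
finger_force: 0.0
time: 11.92
tool_pos: [537.8, 49.9, 20.3]
tcp_rot: [3.142, -0.0, 1.571]
contact_force: [-0.1, 1.2, 0.6]
grip_width: 0.5
finger_force: 0.1
```

View pics/t3.png

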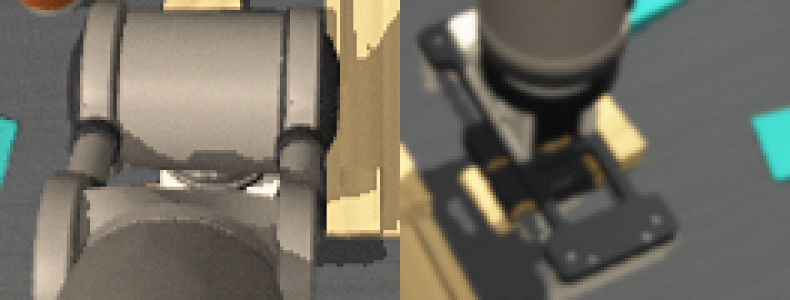

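The arm hides the wedge in both views. I'll back off and measure it numerically.

```bash
python3 -m pendant '[[[0.4,0,0],[0,0,0],-1],[[0,0,0.5],[0,0,0],-1],[[0,0.6,0.8],[0,0,0],-1],[[0,0.9,0.8],[0,0,0],-1],[[0,0.9,0.8],[0,0,0],-1],[[0,0.9,0],[0,0,0],-1],[[0,0.9,0],[0,0,0],-1],[[0,0.8,0],[0,0,0],-1],[[0,0,0],[0,0,0],-1],[[0,0,0],[0,0,0],-1]]'
cat > w.py <<'E'
from h import *
# wedge corners: undershadow-robust mask of wood, polygon ordered
for n in("top","scene"):
    im=bot.capture(n); h=cv2.cvtColor(im,cv2.COLOR_BGR2HSV); m=cv2.inRange(h,(12,50,90),(32,255,255))
    for c in cv2.findContours(m,cv2.RETR_EXTERNAL,cv2.CHAIN_APPROX_NONE)[0]:
        if cv2.contourArea(c)<300: continue
        x,y=cv2.minAreaRect(c)[0]
        if (215<x<290 and 205<y<255) if n=="top" else (280<x<360 and 155<y<220):
            p=cv2.approxPolyDP(c,3,True).reshape(-1,2); print(n,cv2.contourArea(c),p.tolist())
            P=ray(n,p,[2,20,20,2] if n=="top" else [20,2,2,20]) if len(p)==4 else ray(n,p,10)
            print(P[:,:2].round(1).tolist())
E
python3 w.py
```

```text
time: 12.85
tool_pos: [549.4, 200.9, 106.9]
tcp_rot: [-3.141, 0.0, 1.573]
contact_force: [-0.1, 0.0, -0.8]
grip_width: 0.6
finger_force: 0.0
top 958.0 [[278, 223], [233, 226], [234, 247], [280, 243]]
[[530.4, 28.5], [522.0, 136.0], [471.7, 133.2], [481.6, 24.0]]
scene 1515.5 [[338, 160], [289, 188], [301, 207], [350, 183], [351, 176]]
[[467.9, 138.9], [485.7, 21.0], [534.4, 22.5], [527.0, 132.8], [513.4, 142.9]]
```

```bash
python3 -m pendant '[[[-0.6,-0.4,0],[0,0,0],-0.48],[[-0.6,-0.4,0],[0,0,0],-0.48],[[-0.4,-0.2,0],[0,0,0],-0.48],[[0,0,-0.7],[0,0,0],-0.48],[[0,0,-0.7],[0,0,0],-0.48],[[0,0,-0.7],[0,0,0],-0.48],[[0,0,-0.6],[0,0,0],-0.48],[[0,0,0],[0,0,0],-0.48],[[0,0,0],[0,0,0],-0.48],[[0,0,0],[0,0,0],-0.48]]'
python3 -m pendant '[[[0,-0.25,0],[0,0,0],-0.48],[[0,-0.25,0],[0,0,0],-0.48],[[0,-0.25,0],[0,0,0],-0.48],[[0,-0.25,0],[0,0,0],-0.48],[[0,-0.25,0],[0,0,0],-0.48],[[0,-0.25,0],[0,0,0],-0.48],[[0,-0.25,0],[0,0,0],-0.48],[[0,-0.25,0],[0,0,0],-0.48],[[0,0,0],[0,0,0],-0.48],[[0,0,0],[0,0,0],-0.48]]'
```

```text
time: 13.78
tool_pos: [502.5, 169.4, 27.1]
tcp_rot: [3.14, -0.0, 1.57]
contact_force: [-0.7, 0.4, 0.8]
grip_width: 23.8
finger_force: 0.0
time: 14.62
tool_pos: [501.7, 109.3, 26.1]
tcp_rot: [-3.141, 0.0, 1.57]
contact_force: [-0.2, -0.1, 0.3]
grip_width: 24.0
finger_force: 0.0
```

Run:
```python
from h import *
t=bot.capture("top");s=bot.capture("scene")
a=np.hstack([cv2.resize(t[170:260,220:340],(400,300),interpolation=3),cv2.resize(s[130:230,230:360],(390,300),interpolation=3)])
cv2.imwrite("pics/t4.png",a)
```

```text
(no output)
```

View pics/t4.png

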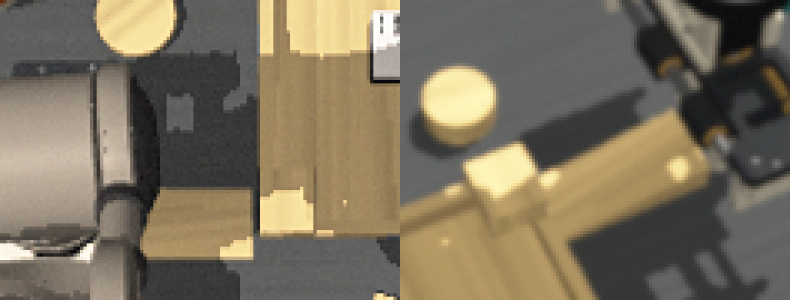

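The wedge is now square to the case. Its thin edge is at about column 253 of the left crop, rows 187–258, so its middle is near x=497. That is roughly 8 mm off the foot's line, which is within tolerance. I'll keep pushing, more slowly and watching the force.

```bash
python3 -m pendant '[[[0,-0.15,0],[0,0,0],-0.48],[[0,-0.15,0],[0,0,0],-0.48],[[0,-0.15,0],[0,0,0],-0.48],[[0,-0.15,0],[0,0,0],-0.48],[[0,-0.15,0],[0,0,0],-0.48],[[0,-0.15,0],[0,0,0],-0.48],[[0,-0.1,0],[0,0,0],-0.48],[[0,0,0],[0,0,0],-0.48],[[0,0,0],[0,0,0],-0.48],[[0,0,0],[0,0,0],-0.48]]'
python3 -m pendant '[[[0,-0.06,0],[0,0,0],-0.48],[[0,-0.06,0],[0,0,0],-0.48],[[0,-0.06,0],[0,0,0],-0.48],[[0,-0.06,0],[0,0,0],-0.48],[[0,0,0],[0,0,0],-0.48],[[0,0,0],[0,0,0],-0.48],[[0,0,0],[0,0,0],-0.48],[[0,0,0],[0,0,0],-0.48],[[0,0,0],[0,0,0],-0.48],[[0,0,0],[0,0,0],-0.48]]'
```

```text
time: 15.55
tool_pos: [501.8, 79.9, 26.3]
tcp_rot: [3.141, 0.0, 1.57]
contact_force: [0.8, 0.3, -0.6]
grip_width: 23.7
finger_force: 0.0
time: 16.38
tool_pos: [501.8, 72.7, 26.2]
tcp_rot: [3.141, 0.0, 1.571]
contact_force: [-0.8, -0.1, -0.5]
grip_width: 24.1
finger_force: 0.0
```

```bash
python3 -m pendant '[[[0,-0.05,0],[0,0,0],-0.48],[[0,-0.05,0],[0,0,0],-0.48],[[0,-0.05,0],[0,0,0],-0.48],[[0,0,0],[0,0,0],-0.48],[[0,0,0],[0,0,0],-0.48],[[0,0,0],[0,0,0],-0.48],[[0,0,0],[0,0,0],-0.48],[[0,0,0],[0,0,0],-0.48],[[0,0,0],[0,0,0],-0.48],[[0,0,0],[0,0,0],-0.48]]'
python3 -m pendant '[[[0,-0.05,0],[0,0,0],-0.48],[[0,-0.05,0],[0,0,0],-0.48],[[0,0,0],[0,0,0],-0.48],[[0,0,0],[0,0,0],-0.48],[[0,0,0],[0,0,0],-0.48],[[0,0,0],[0,0,0],-0.48],[[0,0,0],[0,0,0],-0.48],[[0,0,0],[0,0,0],-0.48],[[0,0,0],[0,0,0],-0.48],[[0,0,0],[0,0,0],-0.48]]'
```

```text
time: 17.22
tool_pos: [501.8, 68.2, 26.2]
tcp_rot: [3.142, 0.0, 1.571]
contact_force: [0.3, 0.2, 0.1]
grip_width: 23.7
finger_force: 0.0
time: 18.05
tool_pos: [501.8, 65.2, 26.2]
tcp_rot: [3.141, 0.0, 1.571]
contact_force: [-0.6, 0.0, -0.3]
grip_width: 23.7
finger_force: 0.0
```

```bash
python3 -m pendant '[[[0,-0.05,0],[0,0,0],-0.48],[[0,-0.05,0],[0,0,0],-0.48],[[0,0,0],[0,0,0],-0.48],[[0,0,0],[0,0,0],-0.48],[[0,0,0],[0,0,0],-0.48],[[0,0,0],[0,0,0],-0.48],[[0,0,0],[0,0,0],-0.48],[[0,0,0],[0,0,0],-0.48],[[0,0,0],[0,0,0],-0.48],[[0,0,0],[0,0,0],-0.48]]'
python3 -m pendant '[[[0,-0.05,0],[0,0,0],-0.48],[[0,-0.05,0],[0,0,0],-0.48],[[0,0,0],[0,0,0],-0.48],[[0,0,0],[0,0,0],-0.48],[[0,0,0],[0,0,0],-0.48],[[0,0,0],[0,0,0],-0.48],[[0,0,0],[0,0,0],-0.48],[[0,0,0],[0,0,0],-0.48],[[0,0,0],[0,0,0],-0.48],[[0,0,0],[0,0,0],-0.48]]'
```

```text
time: 18.88
tool_pos: [501.8, 62.2, 26.3]
tcp_rot: [3.141, 0.0, 1.571]
contact_force: [0.5, 0.1, -1.2]
grip_width: 24.1
finger_force: 0.0
time: 19.72
tool_pos: [501.8, 59.2, 26.2]
tcp_rot: [3.142, 0.0, 1.571]
contact_force: [-0.3, -0.3, 0.7]
grip_width: 23.8
finger_force: 0.0
```

```bash
python3 -m pendant '[[[0,-0.04,0],[0,0,0],-0.48],[[0,-0.04,0],[0,0,0],-0.48],[[0,0,0],[0,0,0],-0.48],[[0,0,0],[0,0,0],-0.48],[[0,0,0],[0,0,0],-0.48],[[0,0,0],[0,0,0],-0.48],[[0,0,0],[0,0,0],-0.48],[[0,0,0],[0,0,0],-0.48],[[0,0,0],[0,0,0],-0.48],[[0,0,0],[0,0,0],-0.48]]'
python3 - <<'E'
from h import *
s=bot.capture("scene");s0=cv2.imread("pics/scene0.png");t=bot.capture("top")
cv2.imwrite("pics/t5.png",np.hstack([cv2.resize(s0[130:290,170:330],(395,395),interpolation=3),cv2.resize(s[130:290,170:330],(395,395),interpolation=3)]))
E
```

```text
time: 20.55
tool_pos: [501.8, 56.8, 26.3]
tcp_rot: [3.141, 0.0, 1.571]
contact_force: [-0.4, -0.5, -0.8]
grip_width: 23.7
finger_force: 0.0
```

View pics/t5.png

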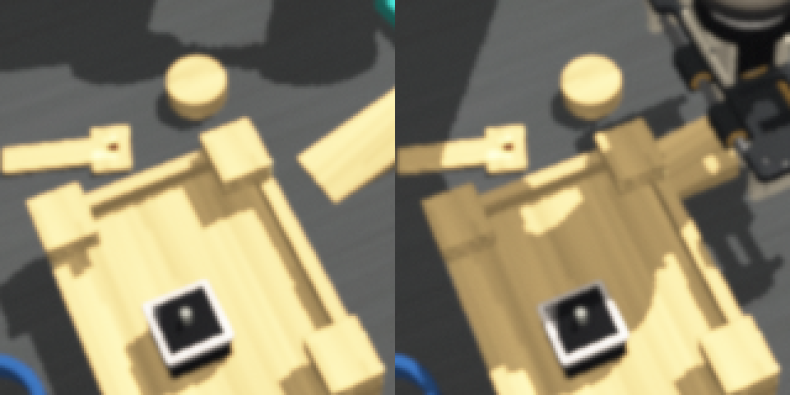

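The case hasn't moved and the wedge is well under it, but there is no force rise yet. I'll keep stepping.

```bash
python3 -m pendant '[[[0,-0.05,0],[0,0,0],-0.48],[[0,-0.05,0],[0,0,0],-0.48],[[0,0,0],[0,0,0],-0.48],[[0,0,0],[0,0,0],-0.48],[[0,0,0],[0,0,0],-0.48],[[0,0,0],[0,0,0],-0.48],[[0,0,0],[0,0,0],-0.48],[[0,0,0],[0,0,0],-0.48],[[0,0,0],[0,0,0],-0.48],[[0,0,0],[0,0,0],-0.48]]'
python3 -m pendant '[[[0,-0.03,0],[0,0,0],-0.48],[[0,-0.03,0],[0,0,0],-0.48],[[0,0,0],[0,0,0],-0.48],[[0,0,0],[0,0,0],-0.48],[[0,0,0],[0,0,0],-0.48],[[0,0,0],[0,0,0],-0.48],[[0,0,0],[0,0,0],-0.48],[[0,0,0],[0,0,0],-0.48],[[0,0,0],[0,0,0],-0.48],[[0,0,0],[0,0,0],-0.48]]'
```

```text
time: 21.48
tool_pos: [501.8, 53.8, 26.2]
tcp_rot: [3.141, -0.0, 1.571]
contact_force: [-0.2, -0.4, -0.1]
grip_width: 23.5
finger_force: 0.0
time: 22.32
tool_pos: [501.7, 52.4, 26.2]
tcp_rot: [3.142, -0.0, 1.571]
contact_force: [0.0, 4.6, 0.3]
grip_width: 23.9
finger_force: 2.6
```

The push has risen to 4.6 N, so the wedge is bearing. I'll push about 1 mm more, then retreat.

```bash
python3 -m pendant '[[[0,-0.04,0],[0,0,0],-0.48],[[0,0,0],[0,0,0],-0.48],[[0,0,0],[0,0,0],-0.48],[[0,0,0],[0,0,0],-0.48],[[0,0,0],[0,0,0],-0.48],[[0,0,0],[0,0,0],-0.48],[[0,0,0],[0,0,0],-0.48],[[0,0,0],[0,0,0],-0.48],[[0,0,0],[0,0,0],-0.48],[[0,0,0],[0,0,0],-0.48]]'
python3 -m pendant '[[[0,0.1,0],[0,0,0],-0.48],[[0,0.3,0],[0,0,0],-0.48],[[0,0.6,0],[0,0,0],-0.48],[[0,0.6,0.2],[0,0,0],-0.48],[[0,0.3,0.8],[0,0,0],-1],[[0,0,1],[0,0,0],-1],[[0,0,1],[0,0,0],-1],[[0,0,1],[0,0,0],-1],[[0,0,0],[0,0,0],-1],[[0,0,0],[0,0,0],-1]]'
```

```text
time: 23.15
tool_pos: [501.6, 51.2, 26.2]
tcp_rot: [-3.141, -0.001, 1.57]
contact_force: [-0.5, 6.2, 1.2]
grip_width: 23.9
finger_force: 2.8
time: 23.98
tool_pos: [502.7, 108.1, 147.9]
tcp_rot: [3.137, 0.0, 1.571]
contact_force: [0.1, 0.2, -0.8]
grip_width: 0.5
finger_force: 0.0
```

```bash
python3 -m pendant '[[[0.15,-0.8,0],[0,0,0],-1],[[0,-0.8,0],[0,0,0],-1],[[0,-0.8,0],[0,0,0],-1],[[0,-0.8,0],[0,0,0],-1],[[0,-0.8,0],[0,0,0],-1],[[0,-0.85,0],[0,0,0],-1],[[0,0,-0.7],[0,0,0],-1],[[0,0,-0.7],[0,0,0],-1],[[0,0,-0.4],[0,0,0],-1],[[0,0,0],[0,0,0],-1]]'
python3 -m pendant '[[[0,0,-0.05],[0,0,0],-1],[[0,0,-0.05],[0,0,0],-1],[[0,0,-0.05],[0,0,0],-1],[[0,0,-0.05],[0,0,0],-1],[[0,0,0],[0,0,0],-1],[[0,0,0],[0,0,0],-1],[[0,0,0],[0,0,0],-1],[[0,0,0],[0,0,0],-1],[[0,0,0],[0,0,0],-1],[[0,0,0],[0,0,0],-1]]'
```

```text
time: 24.82
tool_pos: [503.8, -37.4, 88.6]
tcp_rot: [-3.135, -0.001, 1.57]
contact_force: [-1.2, -0.3, -0.4]
grip_width: 0.4
finger_force: 0.0
time: 25.65
tool_pos: [506.6, -37.6, 87.2]
tcp_rot: [3.14, 0.0, 1.571]
contact_force: [-1.3, 0.7, 5.9]
grip_width: 0.5
finger_force: 3.0
```

```bash
python3 -m pendant '[[[0,0,-0.03],[0,0,0],-1],[[0,0,0],[0,0,0],-1],[[0,0,0],[0,0,0],-1],[[0,0,0],[0,0,0],-1],[[0,0,0],[0,0,0],-1],[[0,0,0],[0,0,0],-1],[[0,0,0],[0,0,0],-1],[[0,0,0],[0,0,0],-1],[[0,0,0],[0,0,0],-1],[[0,0,0],[0,0,0],-1]]'
```

```text
time: 26.48
tool_pos: [506.6, -37.6, 87.1]
tcp_rot: [3.14, 0.0, 1.571]
contact_force: [-4.2, 1.5, 13.5]
grip_width: 0.5
finger_force: 6.7
```

The press reached 13.5 N with only 0.1 mm of travel, so the corner no longer rocks. Next I'll release, move clear and check.

```bash
python3 -m pendant '[[[0,0,0.05],[0,0,0],-1],[[0,0,0.05],[0,0,0],-1],[[0,0,0.2],[0,0,0],-1],[[0,0,0.6],[0,0,0],-1],[[0,0,1],[0,0,0],-1],[[0,0,1],[0,0,0],-1],[[0,0,1],[0,0,0],-1],[[0,0.7,0.5],[0,0,0],-1],[[0,0.9,0],[0,0,0],-1],[[0,0.9,0],[0,0,0],-1]]'
python3 -m pendant '[[[0,0.9,0],[0,0,0],-1],[[0,0.9,0],[0,0,0],-1],[[0,0.9,0],[0,0,0],-1],[[0,0.9,0],[0,0,0],-1],[[0,0.9,0],[0,0,0],-1],[[0,0.5,0],[0,0,0],-1],[[0,0,0],[0,0,0],-1],[[0,0,0],[0,0,0],-1],[[0,0,0],[0,0,0],-1],[[0,0,0],[0,0,0],-1]]'
python3 - <<'E'
from h import *
t=bot.capture("top");s=bot.capture("scene")
cv2.imwrite("pics/t6.png",np.hstack([cv2.resize(t[130:260,225:385],(400,325),interpolation=3),cv2.resize(s[130:260,190:350],(400,325),interpolation=3)]))
E
```

```text
time: 27.32
tool_pos: [506.9, 37.7, 219.1]
tcp_rot: [3.138, 0.0, 1.569]
contact_force: [0.3, 0.5, 0.3]
grip_width: 0.2
finger_force: 0.0
time: 28.15
tool_pos: [506.3, 186.3, 217.4]
tcp_rot: [3.142, 0.0, 1.569]
contact_force: [0.1, 0.9, 0.3]
grip_width: 0.5
finger_force: 0.0
```

View pics/t6.png

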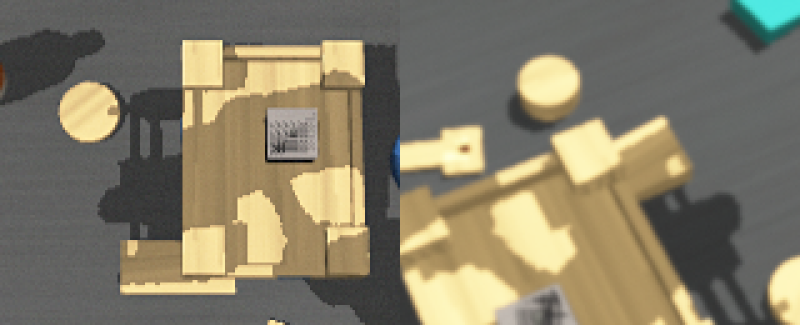

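The wedge is under the short foot, with its back edge at about (120,240)–(121,293) in the left crop (y≈42). The foot sits about 30 mm behind the thin edge and roughly 8 mm off the middle line. The case is level and where it was, so I'll hand in.

```bash
python3 -c "
from plant import bot
print(bot.close_job())"
```

```text
the job is handed in; nothing more can be done
None
```

The job is handed in, but no verdict came back: the short corner rocked on the first press, the wedge is snug under the short foot, and a firmer second press (13.5 N) moved the corner only about 0.1 mm.

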